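# Put up the order for table six at the pass

## Task

Put up the order for table 6 on the order station: slide the loose order plate in from the front past the sprung curved arm until it lies flat against the side fence and the back stop, held there by the arm, and roll the knurled number wheel by its edge until the 6 stands in the middle of the window. Either may be done first; let go of everything at the end and leave the other things on the counter where they stand.

Things in the scene. Friction and masses are not known exactly. Their poses are not given: they have to be found in the camera images.
- station: Order station fixed to the counter; origin: middle of the underside of its steel base plate, 190 (x) x 300 (y) x 8 mm. x runs from the open front (robot's side) to the back, y left, z up; '(..)' below are mm in this frame. +y half: grey console with the number wheel, x -85..85, y 30..145, top z 128. -y half: plate bay, floor z 8, open in front and above.
- window (a point): Middle of the window in the console's top (0, 64, 128), 34 mm long in x, 32 mm in y; it shows one digit of the white drum beside the wheel.
- wheel_top (a point): Highest point of the black knurled wheel's rim, half-way across it (0, 105, 150); axes as the station's. Wheel 144 mm in diameter, 24 mm wide (y), with 36 round ribs 2.5 mm high across its rim (12.5 mm pitch); its axle is level along y, 72 mm below this point. The rim stands 22 mm above the console's top.
- rail (a point): Front middle of the stemware rail over the wheel (-8, 105, 282): 10 mm steel bars level at z 282, x -13..107, y 80..130, on a post at x 100. It is fixed to the station and leaves no room for an upright gripper on the wheel: lean the tool, its body back towards -x, its tips forward and down under the rail.
- wheel (a joint): Wheel angle, rad. Digit d is centred in the window at d x 0.6283 (6 at 3.770). It grows as the rim's top rolls towards the station's -x (to the robot). No detents; friction of 0.04 N m holds it where left. Driven by a tip dragged along the ribbed rim, pressed with a few newtons; it may slip up to a rib. At the start it shows about 1.9 to 4.9. End stops at -0.25 and 5.9.
- plate_grip (a point): Middle of the steel grip bar on the loose order plate, 29 mm above the plate's underside. Bar 16 mm thick (plate's x), 50 mm long (y), from 12 to 46 mm above the underside. Axes as the plate's.
- plate_center (a point): Middle of the order plate's slab, 6 mm above its underside, right below the bar. Dark slab with paper faces, 110 (x) x 80 (y) x 12 mm, about 180 g, the same either way round. It starts flat on the counter.
- bay_home (a point): Where plate_center lies when the plate is fully home (5, -90, 14); axes as the station's. The plate then lies flat, 110 mm along x, one side on the aluminium fence (fixed edge: inner face y -130, x -70..75, top z 30, its front end flared outward to x -92), its end on the back stop (face x 60, top z 26).
- spring_arm (a joint): Sprung curved arm, rad: 0 at rest, grows as it is pushed away from the fence (+y). 8 mm round bar at z 12..20 on an upright pin at (55, -36). At rest its bulge at x -24 leaves 72 mm to the fence; its front end flares out to y -31 at x -86, so a plate slid in from the front along the fence pushes it aside (0.1 rad). It presses the plate to the fence with 2 to 3 N.
- squeeze_bottle: red squeeze bottle with a pointed nozzle, 64 mm across, 195 mm tall; a bystander, origin at the middle of its underside, not to be disturbed.
- sauce_jar: closed jar, 72 mm across, 110 mm tall; a bystander, origin at the middle of its underside, not to be disturbed.
- mug: white mug, 80 mm across, 90 mm tall; a bystander, origin at the middle of its underside, not to be disturbed.
- ramekin: small white ramekin, 76 mm across, 42 mm tall; a bystander, origin at the middle of its underside, not to be disturbed.
- mixing_bowl: steel bowl, 170 mm across, 70 mm tall; a bystander, origin at the middle of its underside, not to be disturbed.
- spatula: spatula lying flat, handle along its own -x; a bystander, origin at the middle of its underside, not to be disturbed.
There are look-alikes about, which are no part of the job. Leave any yellow look-alike of the part that bears plate_grip alone.

How it is judged:
At the end, for the whole second after the job is handed in: Wheel at rest within 0.15 rad of 3.770 (the 6 in the window); order plate released, at rest in the bay within 6 mm of the back stop, 4 mm of the fence and 4 mm of the floor, within 0.06 rad of square and level, with the arm pushed back over 0.05 rad (value of joint wheel between 3.62 and 3.92 rad and x of plate_center in the frame of bay_home between -0.006 and 0.006 m and y of plate_center in the frame of bay_home between -0.004 and 0.004 m and z of plate_center in the frame of bay_home between -0.004 and 0.004 m and angle between the x axis of plate_center and the x axis of bay_home, either way round below 0.06 rad and angle between plate_center's own z axis and vertical below 0.06 rad and linear speed of plate below 0.01 m/s and value of joint spring_arm above 0.05 rad and velocity of joint wheel between -0.05 and 0.05 rad/s); the robot touches nothing.
It fails at once if a bystander is moved by more than 30 mm (distance of any of squeeze_bottle, sauce_jar, mug, ramekin, mixing_bowl, spatula from where it was at the start of the episode above 0.03 m).
It also fails if it takes over 67 s, if anything falls off the work surface, if the arm or the gripper's body presses on something with over 40 N, if the wrist force passes 120 N, or if a joint passes its speed limit or range.

## Robot

A 6-joint arm with a two-finger parallel gripper is mounted at the origin on the work surface. World frame = base frame: x ahead of the robot, y to its left, z up, the work surface at z = 0. Lengths are in m, angles in rad, forces in N, time in s.
With the tool pointing down it reaches from about 0.35 to 0.975 m from the base axis. Payload 4.9 kg.
Tool frame: the origin (TCP) lies midway between the tips of the shut fingers; the grasp point (between the pads) lies 19 mm behind it; y points along the fingers, z is the direction in which the jaws open and shut, and the axes are right-handed (so a half turn about y gives the same grasp; the last joint's range is limited). The gripper opens to 85 mm and grips with 20 to 120 N. Pads are 22 mm wide; open, the fingers measure 114 mm over their backs; the gripper's body (76 mm by 85 mm) begins 54 mm behind the grasp point. The pads swing forward as they close: fully open they stand 13 mm farther back than shut.
Start: joints at [-1.325, 0.053, 1.613, -0, 1.476, -0.119], TCP at [0.223, -0.584, 0.231] pointing down, gripper open.
Joint ranges: [-3.01, 3.01], [-1.01, 2.22], [0.06, 2.58], [-1.02, 4.17], [0.09, 2.62], [-3.14, 3.14]. Speed limits (rad/s): [2.57, 2.57, 3.14, 3.14, 3.14, 3.14].

## Interface

Orientations are given as a unit quaternion [w, x, y, z].
In Python, from plant import * gives the robot as it stands.
- The arm moves only by the shell command python3 -m crank 'ROWS'. ROWS is JSON, a list that holds one entry, the list of rows, each a list of 5 numbers: the gripper command: -1 is shut, 1 is fully open, values between are in proportion, then the shift along the tool's x, y, z in cm, then the turn about the tool's y in degrees. In form: [[[jaw, dx, dy, dz, twist], ...]]. A call has 1 to 8 rows; each row shifts and turns the commanded pose from where the row before left it, along the tool's axes as they then stand; what a row does not reach is not made up. A row lasts 1/8 s, in which the tool goes at most 62.5 mm and 10.7 degrees, less where a joint would pass 70% of its speed; a pose out of reach is approached as far as the arm can. A call with a gripper value outside its range is refused whole. The fingers move at their own pace and stop on an object; the grip force is fixed at half the most. Time passes only in rows, so rows that do not move let the fingers close. It gives the time, the measured TCP pose, the force and the opening at its end, in the units of the state.
- state(): the state, without advancing time (a new reading comes with each control period).
- grab_frame(name): name is "scene" or "side" or "wrist"; returns a dict with "frame" (480x640x3 uint8, red, green, blue), "fx", "fy", "cx", "cy" (pixels), "pose" (4x4, takes a point from camera to world coordinates). Camera axes: x right, y up, looking along -z (the intrinsics and any distortion apply to the point x, -y, -z); pixel columns grow to the right and rows downward; lengths in m; the calibration is good to about 2 mm. A picture is of the moment at which its call begins. There is no depth.
- job_done(): hands the job in, once; it reports no verdict.
The state is a dict: "time": time; "joint_pos": joint angles; "joint_vel": joint speeds; "joint_efforts": joint torques, N m; "tool_pos": TCP position; "tool_rot": TCP orientation; "contact_force": force on the tool from outside, world axes, zero at the start; "ft_torque": the same for the moment, N m; "gripper_width": opening from 0.0 (shut) to 1.0 (fully open).
Only numpy, scipy, OpenCV 4.12 (cv2) and the standard library are available. Lean on these libraries where they do the work, as an engineer would, in place of code of your own. Each camera call takes 0.05 s, during which the arm holds its last target.

## Working session

There is one attempt and no reset: what is moved stays moved. The work goes in short steps, Python scripts to look and compute and a shell command to move; the robot and the scene stay as the last step left them, time stands still between calls to the robot, and variables do not carry over. Pictures are saved under pics/ and viewed, and the job is handed in when it is done.

```bash
ls; mkdir -p pics; python3 - <<'E'
from plant import *
import cv2,numpy as np
print(state())
for n in("scene","side","wrist"):
    f=grab_frame(n); cv2.imwrite(f"pics/{n}0.png",f["frame"][:,:,::-1]); np.save(f"pics/{n}0.npy",f,allow_pickle=True)
    print(n,f["fx"],f["fy"],f["cx"],f["cy"],f["pose"].round(4).tolist(),[k for k in f])
E
```

```text
pics
{'time': 0.0, 'joint_pos': array([-1.32495619e+00,  5.33780806e-02,  1.61428069e+00, -4.81835753e-05,
        1.47602110e+00, -1.18973310e-01]), 'joint_vel': array([ 6.11126574e-04, -9.99206244e-05, -1.46734887e-03, -7.07304866e-04,
       -1.22694541e-03,  3.04713562e-04]), 'joint_efforts': array([-5.94328640e-05, -3.93685198e+01, -3.70169771e+01, -6.53143707e-05,
        7.18084804e-03,  1.15107147e-05]), 'tool_pos': array([ 0.22283458, -0.58325721,  0.23005782]), 'tool_rot': array([ 0.12820481, -0.12833221,  0.69611057, -0.6946398 ]), 'contact_force': array([1.5075641 , 0.76599559, 0.87483433]), 'ft_torque': array([-0.04838803,  0.04658191,  0.01933852]), 'gripper_width': 1.0004702639076988}
scene 439.7861905313007 439.7861905313007 323.42173830867586 241.03119206031562 [[0.4539, -0.6102, 0.6493, 1.3202], [0.8911, 0.3098, -0.3317, -0.4322], [0.0013, 0.7291, 0.6844, 1.0012], [0.0, 0.0, 0.0, 1.0]] ['frame', 'fx', 'fy', 'cx', 'cy', 'pose']
side 517.4583322361369 517.4583322361369 327.20369406211773 243.01433269043775 [[0.9931, 0.0722, -0.0926, 0.3976], [-0.1168, 0.6895, -0.7148, -1.2152], [0.0122, 0.7207, 0.6931, 1.3141], [0.0, 0.0, 0.0, 1.0]] ['frame', 'fx', 'fy', 'cx', 'cy', 'pose']
wrist 375.10799293025565 375.10799293025565 321.2308185579557 236.34515272765717 [[0.3567, 0.8832, 0.3046, 0.3013], [-0.9342, 0.3373, 0.1158, -0.5533], [-0.0005, -0.3259, 0.9454, 0.373], [0.0, 0.0, 0.0, 1.0]] ['frame', 'fx', 'fy', 'cx', 'cy', 'pose']
```

View pics/scene0.png

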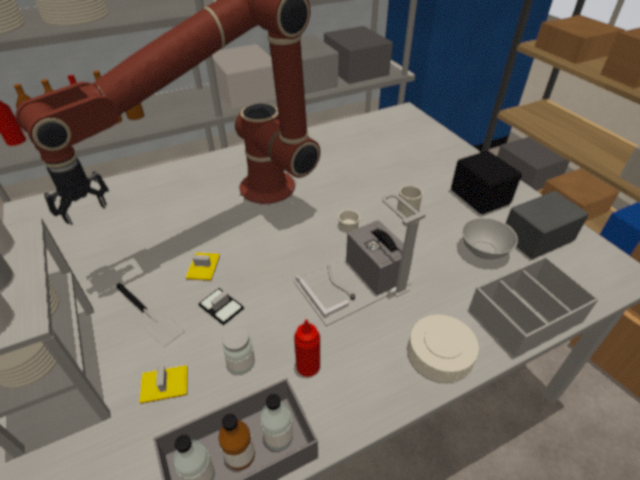

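View pics/side0.png

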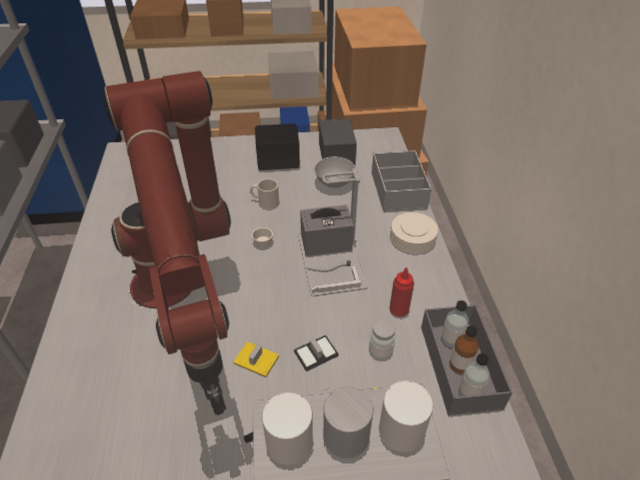

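View pics/wrist0.png

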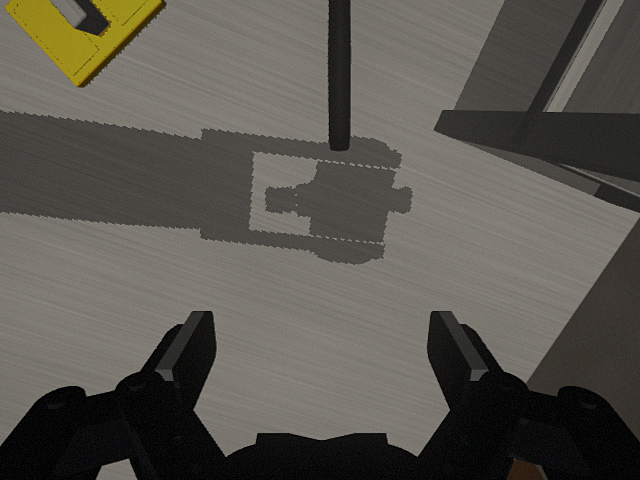

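```bash
cat > h.py <<'E'
import numpy as np,cv2
from scipy.spatial.transform import Rotation as R
def ray(f,u,v):
    d=np.array([(u-f["cx"])/f["fx"],-(v-f["cy"])/f["fy"],-1.0]); P=np.asarray(f["pose"])
    return P[:3,3],P[:3,:3]@d
def plane(f,u,v,z):
    o,d=ray(f,u,v); return o+d*(z-o[2])/d[2]
def proj(f,p):
    P=np.asarray(f["pose"]); q=P[:3,:3].T@(np.asarray(p)-P[:3,3])
    return np.array([f["cx"]+f["fx"]*q[0]/-q[2], f["cy"]-f["fy"]*q[1]/-q[2]])
def load(n): return np.load(f"pics/{n}.npy",allow_pickle=True).item()
def tri(fa,ua,fb,ub):
    o1,d1=ray(fa,*ua);o2,d2=ray(fb,*ub)
    s=np.linalg.lstsq(np.c_[d1,-d2],o2-o1,rcond=None)[0]
    a,b=o1+s[0]*d1,o2+s[1]*d2
    return (a+b)/2,np.linalg.norm(a-b)
def crop(f,x,y,w,h,k,name):
    c=f["frame"][y:y+h,x:x+w,::-1]; cv2.imwrite(f"pics/{name}.png",cv2.resize(c,None,fx=k,fy=k,interpolation=cv2.INTER_CUBIC))
def grab(n,tag):
    from plant import grab_frame
    f=grab_frame(n); np.save(f"pics/{tag}.npy",f,allow_pickle=True); cv2.imwrite(f"pics/{tag}.png",f["frame"][:,:,::-1]); return f
E
python3 - <<'E'
from h import *
a=load("scene0");b=load("side0")
crop(a,180,180,250,180,3,"c1"); crop(b,230,160,200,220,2.7,"c2")
E
```

```text
(no output)
```

View pics/c1.png

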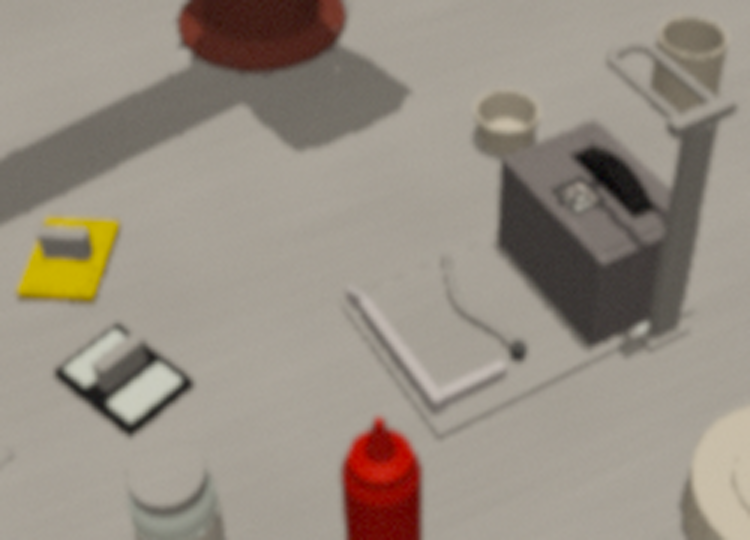

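View pics/c2.png

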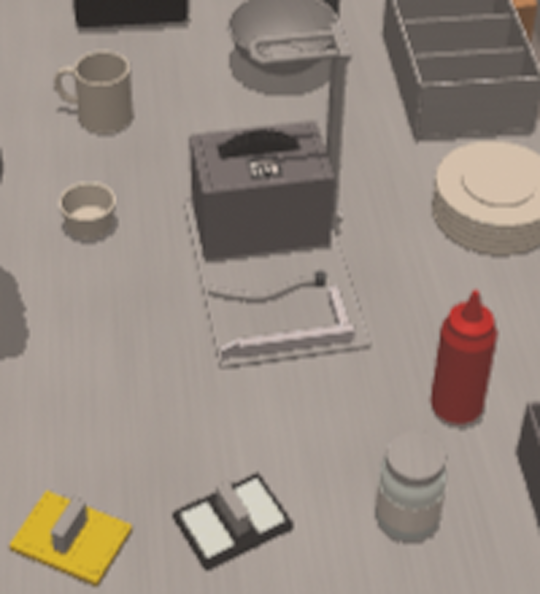

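```bash
python3 - <<'E'
from h import *
from scipy.optimize import least_squares
a=load("scene0");b=load("side0")
A=lambda u,v:((u+.5)/3-.5+180,(v+.5)/3-.5+180)
B=lambda u,v:((u+.5)/2.7-.5+230,(v+.5)/2.7-.5+160)
# station pts (mm) -> obs
obs=[((-85,30,128),A(502,160),B(203,190)),((85,30,128),A(600,265),B(333,178)),((-85,145,128),A(593,122),B(191,137)),
 ((95,-150,8),A(440,436),B(370,346)),((-95,-150,8),None,B(221,363)),((85,145,128),None,B(318,123))]
for p,ua,ub in obs:
    if ua: print(p,tri(a,ua,b,ub))
def res(x):
    c,s=np.cos(x[2]),np.sin(x[2]);r=[]
    for p,ua,ub in obs:
        p=np.array(p)/1e3; w=np.array([x[0]+c*p[0]-s*p[1],x[1]+s*p[0]+c*p[1],p[2]])
        if ua: r+=list(proj(a,w)-ua)
        if ub: r+=list(proj(b,w)-ub)
    return r
s=least_squares(res,[.6,-.2,0],loss="soft_l1");print(s.x,np.round(s.fun,1))
# plate : slab top corners z=12mm
pa=[A(119,323),A(192,382),A(131,434),A(55,371)]
pb=[B(174,516),B(259,474),B(292,521),B(208,567)]
for u in pa: print("a",plane(a,*u,.012))
for u in pb: print("b",plane(b,*u,.012))
E
```

```text
(-85, 30, 128) (array([0.48919214, 0.07273781, 0.12865599]), np.float64(0.007847967416796008))
(85, 30, 128) (array([0.65475234, 0.08137929, 0.12786641]), np.float64(0.0044947702667875))
(-85, 145, 128) (array([0.48176553, 0.18204289, 0.12707852]), np.float64(0.0027406135656357065))
(95, -150, 8) (array([ 0.67913868, -0.09497931,  0.00523275]), np.float64(0.0010155616892082492))
[0.57530414 0.04605043 0.06754754] [-0.3 -0.9  0.3  1.7  1.1 -0.   1.2  0.4  0.9 -1.1 -0.2 -0.4 -0.5 -0.2
  0.6  0.1 -0.3  1.3 -0.3 -0.4]
a [ 0.42059888 -0.31759962  0.012     ]
a [ 0.5227498  -0.27813141  0.012     ]
a [ 0.5543455  -0.34773343  0.012     ]
a [ 0.45118215 -0.38987143  0.012     ]
b [ 0.41938403 -0.32244174  0.012     ]
b [ 0.5191687  -0.27650518  0.012     ]
b [ 0.54810458 -0.34306489  0.012     ]
b [ 0.45095671 -0.39105262  0.012     ]
```

```bash
cat >> h.py <<'E'
def Rt(s):
    w,x,y,z=s["tool_rot"]; return R.from_quat([x,y,z,w]).as_matrix()
ST=dict(o=np.array([.5753,.0461,0]),yaw=.0675)
def s2w(p):
    c,s=np.cos(ST["yaw"]),np.sin(ST["yaw"]); p=np.array(p)/1e3
    return ST["o"]+np.array([c*p[0]-s*p[1],s*p[0]+c*p[1],p[2]])
def w2s(w):
    c,s=np.cos(ST["yaw"]),np.sin(ST["yaw"]); d=np.asarray(w)-ST["o"]
    return 1e3*np.array([c*d[0]+s*d[1],-s*d[0]+c*d[1],d[2]])
def goto(s,p):  # cm in tool axes
    return (Rt(s).T@(np.asarray(p)-s["tool_pos"])*100).round(2)
E
python3 - <<'E'
from h import *; from plant import *
s=state();M=Rt(s);print(M.round(3))
f=load("wrist0");P=np.asarray(f["pose"]);print("cam in tool",M.T@(P[:3,3]-s["tool_pos"]),(M.T@P[:3,:3]).round(3))
p=np.array([.4858,-.3333,.20]);print(goto(s,p))
print("tool z yaw",np.degrees(np.arctan2(M[1,2],M[0,2])))
E
```

```text
[[-0.934 -0.     0.357]
 [-0.357  0.002 -0.934]
 [-0.    -1.    -0.002]]
cam in tool [-0.08412401 -0.14264518 -0.00038183] [[ 0.    -0.945 -0.326]
 [-0.001  0.326 -0.945]
 [ 1.     0.    -0.001]]
[-33.49   3.06 -13.98]
tool z yaw -69.09869600433682
```

```bash
python3 -m crank '[[[1,-4.8,0,-2,0],[1,-4.8,0,-2,0],[1,-4.8,0,-2,0],[1,-4.8,0,-2,0],[1,-4.8,0,-2,0],[1,-4.8,0,-2,0],[1,-4.7,0,-2,0],[1,0,0,0,-10]]]' && python3 -m crank '[[[1,0,0,0,-10.5],[1,0,0,0,-10.5],[1,0,0,0,-10.5],[1,0,0,0,-10.5],[1,0,0,0,-10],[1,0,0,0,-10],[1,0,0,0,-10],[1,0,0,0,-10]]]'; python3 - <<'E'
from h import *
f=grab("wrist","w1")
E
```

```text
time: 1.15
tool_pos: [0.4879, -0.3308, 0.2308]
tool_rot: [0.192, -0.192, 0.681, -0.68]
contact_force: [-0.1, -0.8, -0.4]
gripper_width: 0.996
time: 2.15
tool_pos: [0.4858, -0.3334, 0.2308]
tool_rot: [0.59, -0.59, 0.389, -0.389]
contact_force: [0.3, 0.0, 0.1]
gripper_width: 1.002
```

View pics/w1.png

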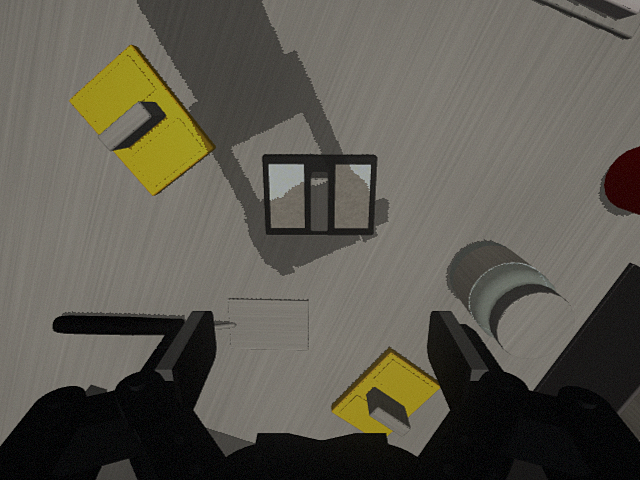

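```bash
python3 - <<'E'
from h import *; from plant import *
f=load("w1")
g=f["frame"].astype(int); m=(g.max(2)<60).astype(np.uint8); m[:140]=0;m[250:]=0;m[:,:250]=0;m[:,390:]=0
crop(f,240,130,160,130,4,"c3")
for z,pts in((.012,[(263,154),(377,154),(375,235),(264,235)]),):
    W=np.array([plane(f,*p,z) for p in pts]);print(W.round(4));print(W.mean(0))
    for i,j in((0,1),(3,2)): d=W[j]-W[i];print(np.degrees(np.arctan2(d[1],d[0])),np.linalg.norm(d))
s=state();M=Rt(s);print(s["tool_pos"],np.degrees(np.arctan2(M[1,2],M[0,2])))
E
```

```text
[[ 0.4184 -0.3167  0.012 ]
 [ 0.5178 -0.274   0.012 ]
 [ 0.5516 -0.3479  0.012 ]
 [ 0.4476 -0.3925  0.012 ]]
[ 0.48384073 -0.33275562  0.012     ]
23.225369522722506 0.10810517988506116
23.224636496007225 0.11311877279273863
[ 0.48578784 -0.33337533  0.23079837] 23.430046420139504
```

View pics/c3.png

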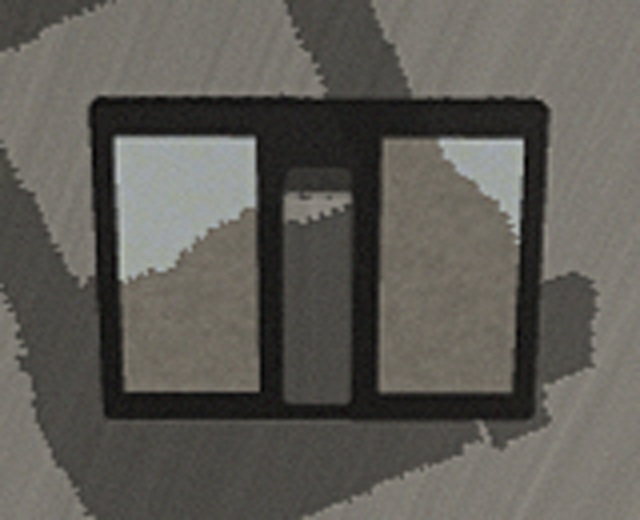

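```bash
python3 -m crank '[[[1,-0.1,4.5,-0.15,0],[1,0,4.5,0,0],[1,0,4.5,0,0],[0.3,0,4.4,0,0],[-0.2,0,3.3,0,0],[-1,0,0,0,0],[-1,0,0,0,0],[-1,0,0,0,0]]]';python3 -m crank '[[[-1,0,0,0,0],[-1,0,0,0,0]]]'; python3 - <<'E'
from h import *
f=grab("wrist","w2")
E
```

```text
time: 3.2
tool_pos: [0.4853, -0.3342, 0.0214]
tool_rot: [-0.589, 0.589, -0.39, 0.392]
contact_force: [-0.2, 0.4, -2.1]
gripper_width: 0.178
time: 3.45
tool_pos: [0.4846, -0.3336, 0.0202]
tool_rot: [-0.589, 0.589, -0.39, 0.391]
contact_force: [0.7, 0.5, 1.5]
gripper_width: 0.176
```

View pics/w2.png

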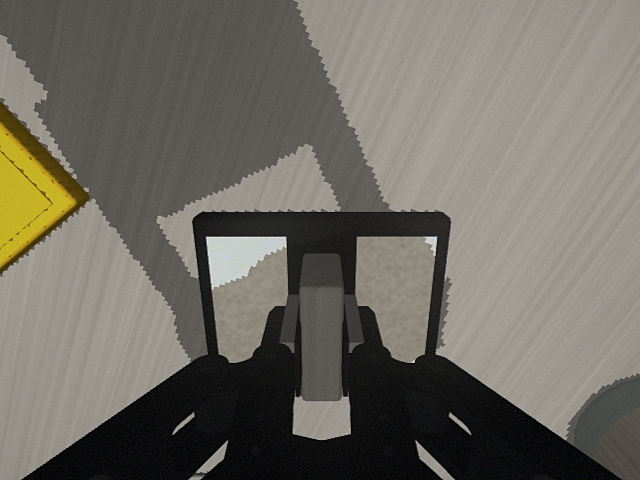

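```bash
python3 - <<'E'
from h import *; from plant import *
s=state();M=Rt(s);f=load("w2")
for p in((200,212),(322,212),(445,212)):
    print((M.T@(plane(f,*p,.012)-s["tool_pos"])*1e3).round(1))
for p in((193,212),(451,212)): print((M.T@(plane(f,*p,.012)-s["tool_pos"])*1e3).round(1))
yaw=np.arctan2(M[1,2],M[0,2]);print(np.degrees(yaw),s["tool_pos"])
for x in(-200,5): print(x,s2w((x,-90,14)))
E
```

```text
[-42.9   8.1 -50.5]
[-42.9   8.1   0.2]
[-42.9   8.1  51.5]
[-43.    8.1 -53.5]
[-42.9   8.1  54. ]
22.899586697546724 [ 0.48460494 -0.33350936  0.02012661]
-200 [ 0.38182584 -0.0571848   0.014     ]
5 [ 0.586359  -0.0433578  0.014    ]
```

```bash
python3 -m crank '[[[-1,0,-4,0,0],[-1,0,-3,0,10],[-1,0,0,0,9],[-1,0,0,0,0]]]'; python3 - <<'E'
from h import *; from plant import *
s=state();M=Rt(s)
print(np.degrees(np.arctan2(M[1,2],M[0,2])),w2s(s["tool_pos"]),s["gripper_width"])
print(goto(s,s2w((-190,-91.5,60))))
E
```

```text
time: 4.0
tool_pos: [0.4842, -0.3332, 0.0897]
tool_rot: [0.517, -0.517, 0.482, -0.482]
contact_force: [0.2, -0.6, -2.1]
gripper_width: 0.177
4.002956006501186 [-116.44430337 -372.33518676   89.65583168] 0.17693803631048796
[-28.1    2.95  -7.29]
```

```bash
python3 -m crank '[[[-1,-5,0,-1.5,0],[-1,-5,0,-1.5,0],[-1,-5,0,-1.5,0],[-1,-5,0.5,-1.5,0],[-1,-4.5,1,-1.3,0],[-1,-3.6,1.4,0,0],[-1,0,0,0,0]]]'; python3 - <<'E'
from h import *; from plant import *
for n in("wrist","scene","side"): grab(n,n+"3")
s=state();M=Rt(s)
print(np.degrees(np.arctan2(M[1,2],M[0,2])),w2s(s["tool_pos"]),s["gripper_width"])
a=load("scene3");crop(a,250,180,200,150,4,"c4")
b=load("side3");crop(b,230,160,180,150,4,"c5")
E
```

```text
time: 4.88
tool_pos: [0.3901, -0.0556, 0.0581]
tool_rot: [-0.518, 0.519, -0.483, 0.48]
contact_force: [0.3, -0.1, -1.7]
gripper_width: 0.175
3.9620777122926336 [-189.40958386  -91.86726101   60.49743307] 0.1736815529861854
```

View pics/wrist3.png

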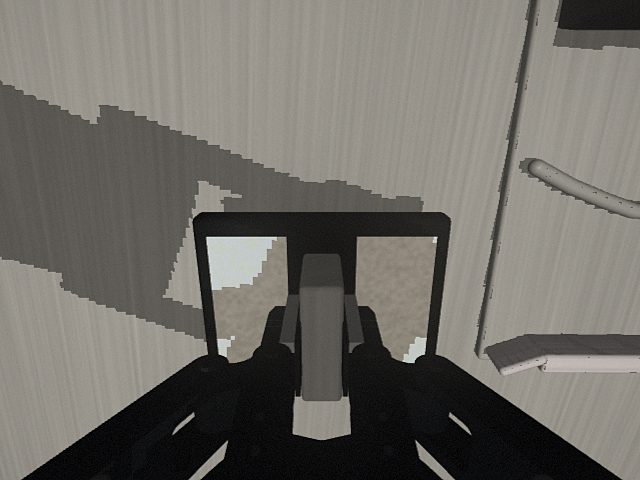

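View pics/c4.png

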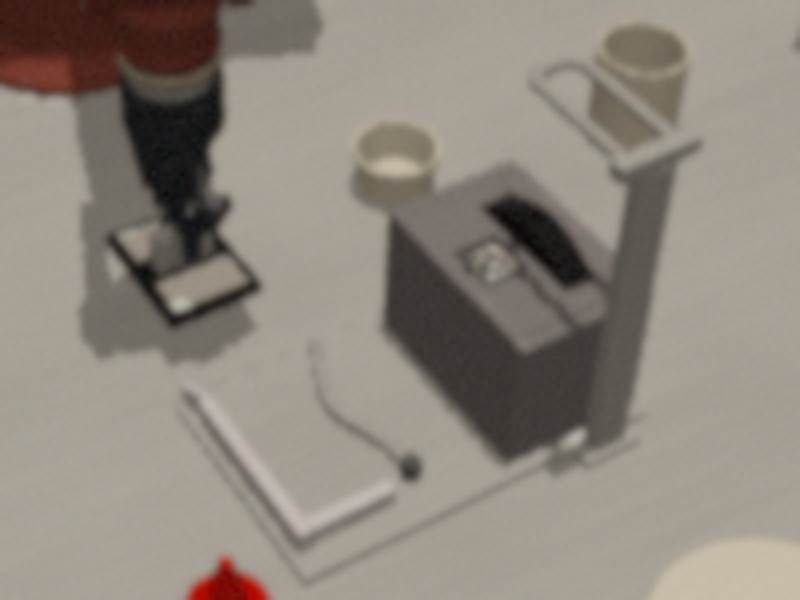

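View pics/c5.png

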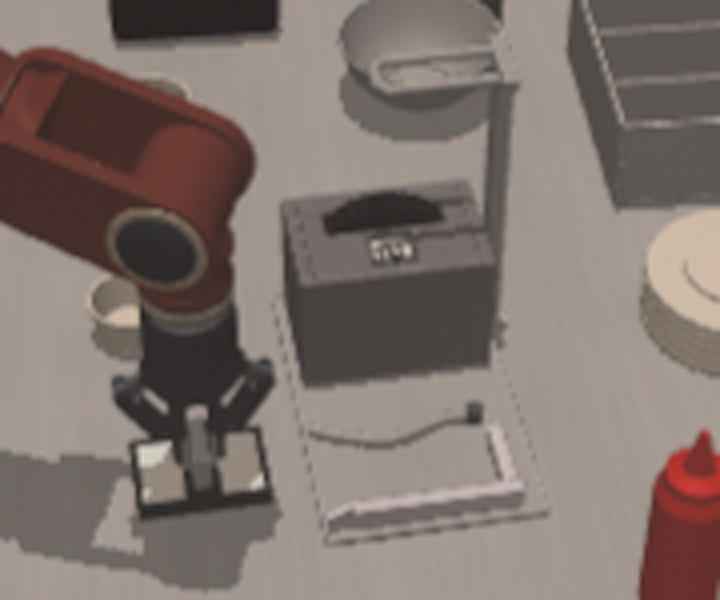

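```bash
python3 - <<'E'
from h import *; from plant import *
f=load("wrist3");s=state()
crop(f,470,320,170,70,4.5,"c6")
P=lambda u,v,z:w2s(plane(f,u,v,z/1e3)).round(1)
print("base front edge",P(533,20,8),P(510,180,8),P(484,340,8))
print("fence top inner",P(546,357,30),P(636,357,30)); print("fence bottom inner",P(560,336,8),P(636,335,8))
z=s["tool_pos"][2]*1e3-20+12
for p in((193,212),(451,212)): print("plate far",P(*p,z))
E
```

```text
base front edge [-96.7  33.3   8. ] [-94.7 -39.7   8. ] [ -93.9 -136.3    8. ]
fence top inner [ -69.9 -131.8   30. ] [ -21.4 -131.4   30. ]
fence bottom inner [ -48.9 -133.2    8. ] [  -3.8 -132.1    8. ]
plate far [-244.7  -45.7   52.5]
plate far [-139.   -44.9   52.5]
```

View pics/c6.png

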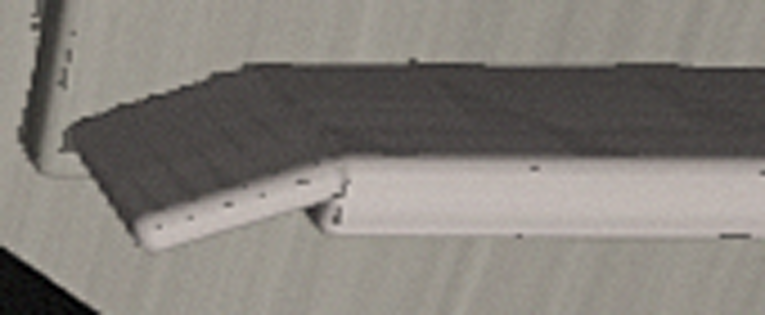

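```bash
python3 -m crank '[[[-1,0.2,1.4,1,0],[-1,0,1.4,2,0],[-1,0,0,2,0],[-1,0,0,2,0],[-1,0,0,0,0],[-1,0,0,0,0]]]'; python3 - <<'E'
from h import *; from plant import *
f=grab("wrist","w4")
for i in range(3):
  s=state();print(w2s(s["tool_pos"]).round(2),s["contact_force"].round(1))
E
```

```text
time: 5.78
tool_pos: [0.46, -0.0536, 0.0303]
tool_rot: [-0.517, 0.517, -0.486, 0.48]
contact_force: [-1.4, 7.9, -4.9]
gripper_width: 0.175
[-121.75  -91.69   30.27] [-1.5  7.8 -5.5]
[-121.75  -91.69   30.27] [-1.5  7.8 -5.5]
[-121.75  -91.69   30.27] [-1.5  7.8 -5.5]
```

View pics/w4.png

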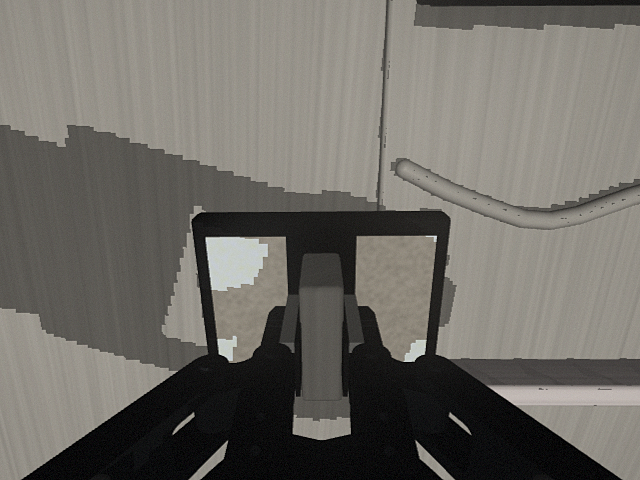

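```bash
python3 -m crank '[[[-1,-0.2,0,0,-0.4],[-1,0,0,2,0],[-1,0,0,2,0],[-1,0,0,2,0],[-1,0,0,0,0]]]'; python3 - <<'E'
from h import *; from plant import *
f=grab("wrist","w5")
s=state();print(w2s(s["tool_pos"]).round(2),s["contact_force"].round(1))
E
```

```text
time: 6.45
tool_pos: [0.5228, -0.0487, 0.0319]
tool_rot: [0.519, -0.518, 0.482, -0.481]
contact_force: [3.2, 3.7, -5.6]
gripper_width: 0.179
[-58.89 -91.    31.98] [ 2.6  4.4 -5.2]
```

View pics/w5.png

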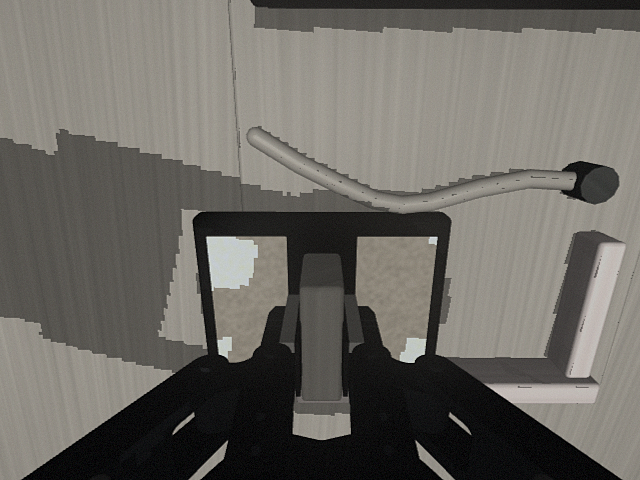

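```bash
python3 -m crank '[[[-1,0,0.1,1.5,0],[-1,0,0.1,1.5,0],[-1,0,0,1.5,0],[-1,0,0,1.0,0],[-1,0,0,0,0]]]'; python3 - <<'E'
from h import *; from plant import *
f=grab("wrist","w6")
s=state();print(w2s(s["tool_pos"]).round(2),s["contact_force"].round(1))
E
```

```text
time: 7.12
tool_pos: [0.5767, -0.0448, 0.0302]
tool_rot: [-0.518, 0.518, -0.481, 0.481]
contact_force: [-2.0, 3.2, -2.5]
gripper_width: 0.17
[ -4.74 -90.72  30.3 ] [-2.1  1.8 -4.4]
```

View pics/w6.png

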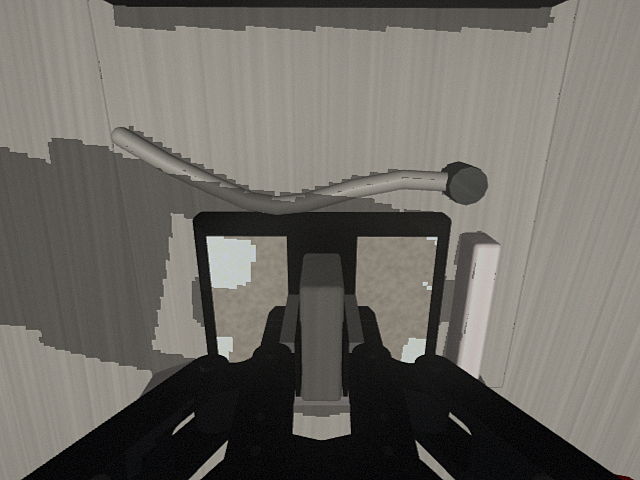

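```bash
python3 -m crank '[[[-1,0,0.1,0.4,0],[-1,0,0,0.4,0],[-1,0,0,0.2,0],[-1,0,0,0,0]]]'; python3 - <<'E'
from h import *; from plant import *
f=grab("wrist","w7")
s=state();print(w2s(s["tool_pos"]).round(2),s["contact_force"].round(1))
E
```

```text
time: 7.68
tool_pos: [0.5856, -0.044, 0.0289]
tool_rot: [-0.518, 0.519, -0.481, 0.48]
contact_force: [-4.4, 1.0, -1.3]
gripper_width: 0.175
[  4.19 -90.61  28.94] [-4.4  0.4 -2.4]
```

View pics/w7.png

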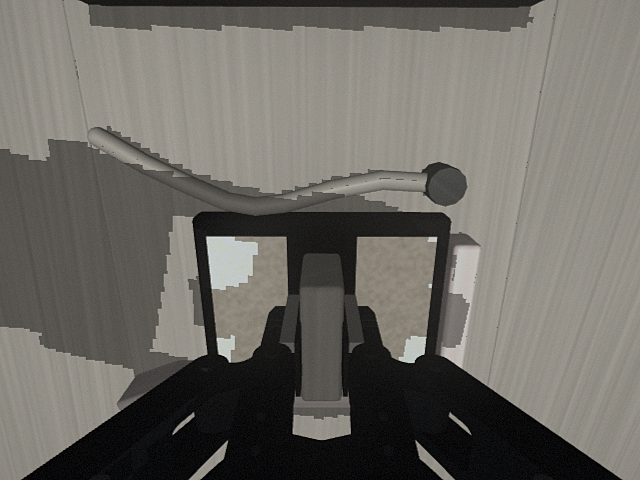

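```bash
python3 -m crank '[[[-1,0,0.1,0.2,0],[-1,0,0,0.1,0],[-1,0,0,0,0]]]'; python3 - <<'E'
from h import *; from plant import *
s=state();print(w2s(s["tool_pos"]).round(2),s["contact_force"].round(1))
E
```

```text
time: 8.1
tool_pos: [0.5857, -0.044, 0.0285]
tool_rot: [-0.516, 0.521, -0.483, 0.478]
contact_force: [-19.0, 0.2, 10.9]
gripper_width: 0.176
[  4.28 -90.62  28.53] [-19.    0.2  10.9]
```

```bash
python3 -m crank '[[[-1,0.2,0,0,0],[-1,0.1,0,0,0],[-1,0,0,0,0]]]'; python3 - <<'E'
from h import *; from plant import *
s=state();print(w2s(s["tool_pos"]).round(2),s["contact_force"].round(1))
E
```

```text
time: 8.48
tool_pos: [0.5857, -0.0441, 0.0286]
tool_rot: [-0.517, 0.52, -0.485, 0.477]
contact_force: [-19.8, 10.3, 12.7]
gripper_width: 0.173
[  4.3  -90.66  28.57] [-19.8  10.3  12.7]
```

```bash
python3 -m crank '[[[-0.2,0,0,0,0],[0.2,0,0,0,0],[0.2,0,0,0,0],[0.2,0,-3,0,0],[0.2,0,-5,0,0],[0.2,0,-6,0,0],[1,0,-4,0,0],[1,0,0,0,0]]]'; python3 - <<'E'
from h import *; from plant import *
s=state();print(w2s(s["tool_pos"]).round(2),s["contact_force"].round(1))
for n in("wrist","scene"): grab(n,n+"8")
f=load("scene8");crop(f,250,180,200,150,4,"c8")
E
```

```text
time: 9.48
tool_pos: [0.5931, -0.0474, 0.2143]
tool_rot: [0.52, -0.516, 0.478, -0.484]
contact_force: [-0.4, -0.7, 0.7]
gripper_width: 0.988
[ 11.41 -94.44 214.31] [-0.4 -0.7  0.7]
```

View pics/wrist8.png

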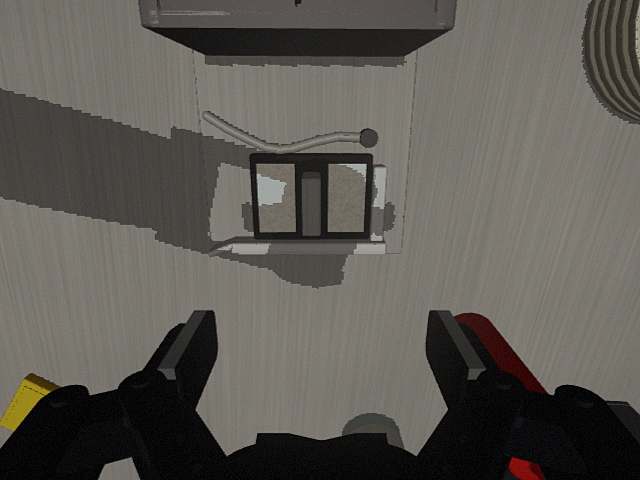

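View pics/c8.png

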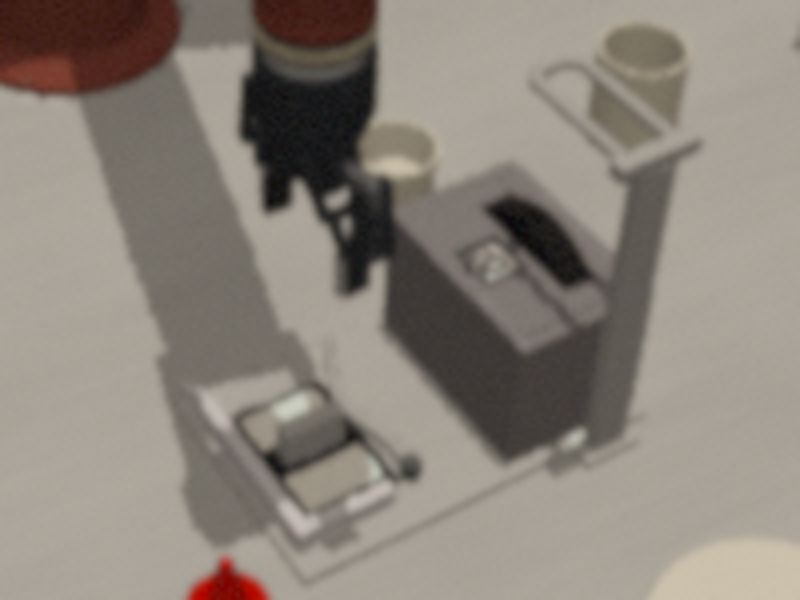

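```bash
python3 -m crank '[[[1,0,0,-4,0],[1,-1,0,-4,0],[1,-4,0,-4,0],[1,-5,0,-0.5,0],[1,-5,0,0,0],[1,-4.9,0,0,0],[1,0,0,0,0]]]'; python3 - <<'E'
from h import *; from plant import *
s=state();print(w2s(s["tool_pos"]).round(2),s["contact_force"].round(1))
for n in("wrist","side"): grab(n,n+"9")
f=load("side9");crop(f,250,130,160,160,3.7,"c9")
f=load("wrist8");crop(f,190,100,240,170,3.3,"c9b")
E
```

```text
time: 10.45
tool_pos: [0.4489, 0.1448, 0.2061]
tool_rot: [-0.519, 0.521, -0.48, 0.479]
contact_force: [0.4, -0.5, -0.1]
gripper_width: 0.999
[-119.48  106.96  206.07] [ 0.4 -0.5 -0.1]
```

View pics/wrist9.png

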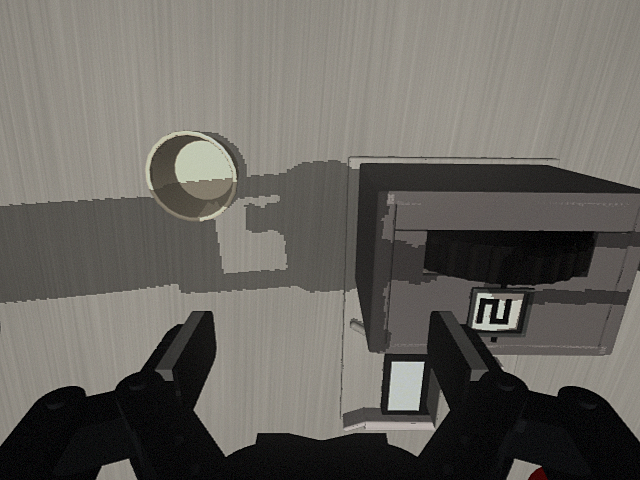

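View pics/c9.png

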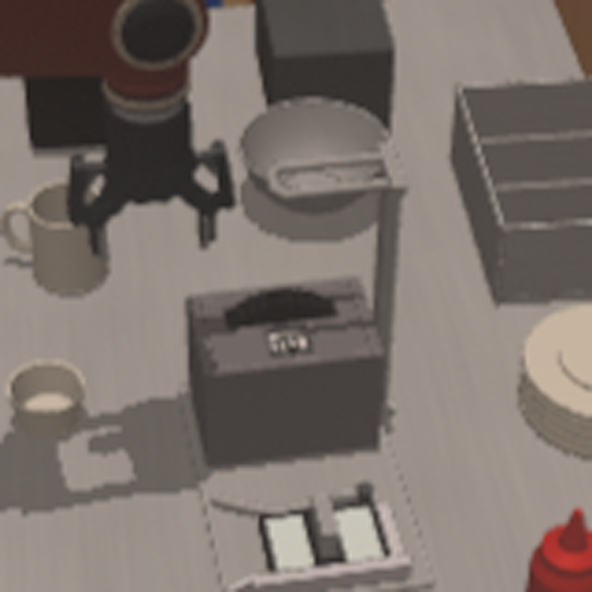

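View pics/c9b.png

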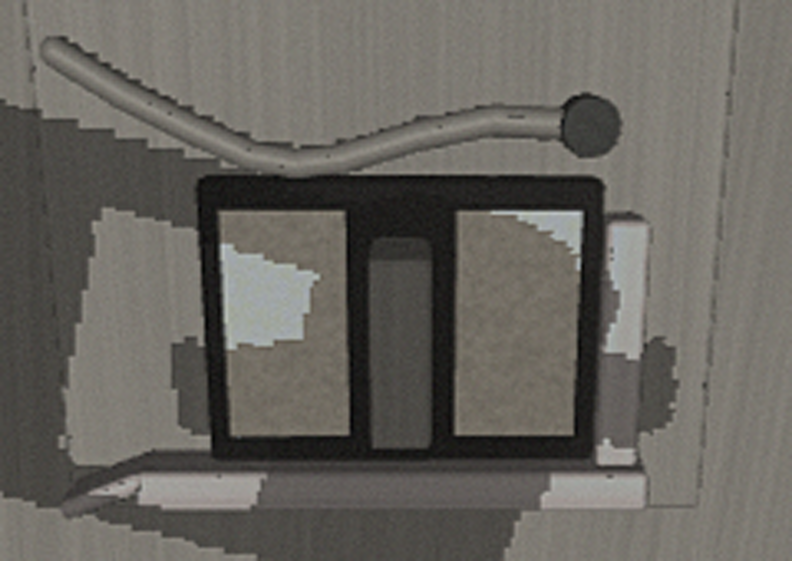

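```bash
python3 -m crank '[[[1,0.2,3,1,0],[1,0,3,2,0],[1,0,0,0,0],[1,0,0,1.2,0],[1,0,0,1.2,0],[1,0,0,0,0]]]'; python3 - <<'E'
from h import *; from plant import *
s=state();print(w2s(s["tool_pos"]).round(2),s["contact_force"].round(1))
for n in("wrist","side","scene"): grab(n,n+"10")
f=load("side10");crop(f,250,130,160,120,4.5,"c10")
f=load("scene10");crop(f,290,130,170,160,3.7,"c10b")
E
```

```text
time: 11.3
tool_pos: [0.5058, 0.1446, 0.1497]
tool_rot: [0.519, -0.518, 0.48, -0.481]
contact_force: [-1.5, 0.3, 1.2]
gripper_width: 0.998
[-62.66 102.99 149.73] [-1.5  0.3  1.2]
```

View pics/wrist10.png

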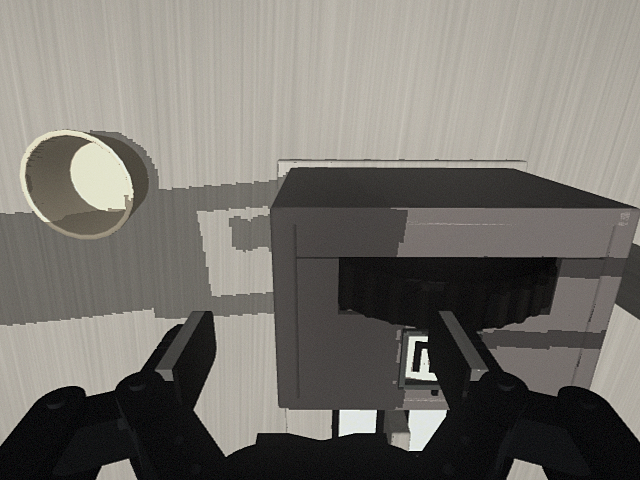

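View pics/c10.png

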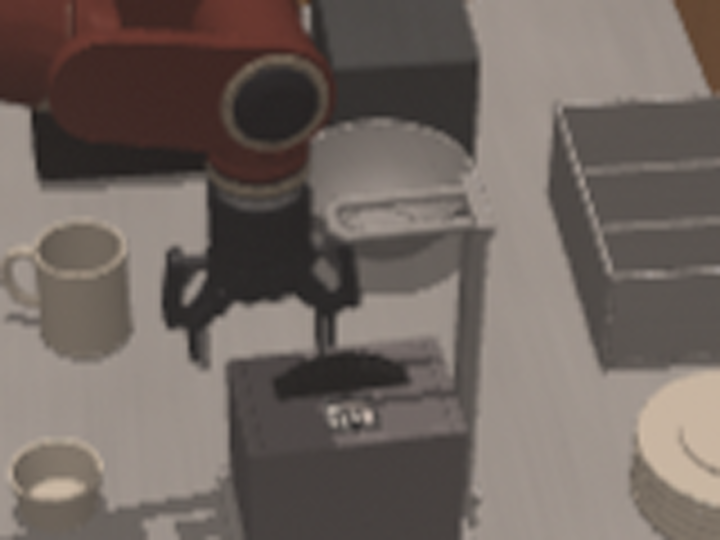

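View pics/c10b.png

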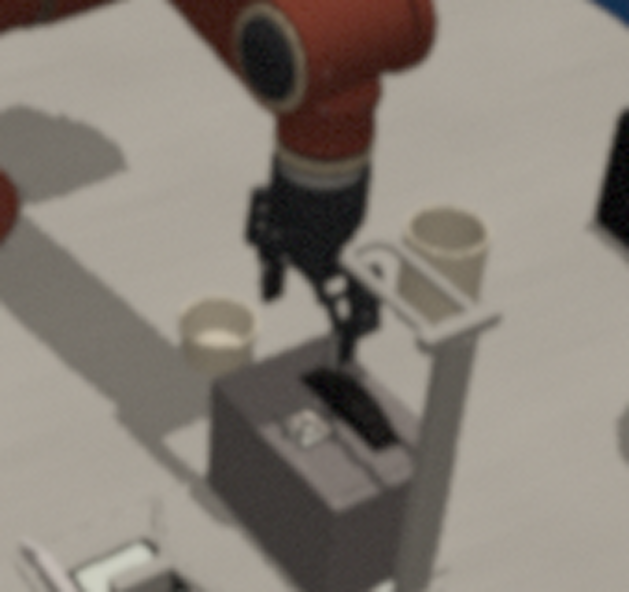

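```bash
python3 -m crank '[[[1,0,0.7,0,0],[1,0,0.4,0,0],[1,0,0,0,0]]]'; python3 -m crank '[[[1,0,0.3,0,0],[1,0,0,0,0]]]'; python3 - <<'E'
from h import *; from plant import *
s=state();print(w2s(s["tool_pos"]).round(2),s["contact_force"].round(1))
E
```

```text
time: 11.82
tool_pos: [0.5037, 0.1446, 0.1364]
tool_rot: [-0.518, 0.519, -0.481, 0.481]
contact_force: [0.0, 0.5, -1.1]
gripper_width: 1.003
time: 12.08
tool_pos: [0.5047, 0.1447, 0.1347]
tool_rot: [0.519, -0.518, 0.481, -0.481]
contact_force: [1.2, -0.2, 1.5]
gripper_width: 0.998
[-63.77 103.18 134.71] [ 1.2 -0.2  1.5]
```

```bash
python3 -m crank '[[[1,0,0.2,0,0],[1,0,0,0,0]]]'; python3 -m crank '[[[1,0,0.2,0,0],[1,0,0,0,0]]]'; python3 - <<'E'
from h import *; from plant import *
s=state();print(w2s(s["tool_pos"]).round(2),s["contact_force"].round(1))
E
```

```text
time: 12.32
tool_pos: [0.5059, 0.1448, 0.1346]
tool_rot: [0.519, -0.517, 0.48, -0.482]
contact_force: [-2.9, -0.1, 7.7]
gripper_width: 0.999
time: 12.58
tool_pos: [0.5073, 0.145, 0.1346]
tool_rot: [0.52, -0.516, 0.479, -0.483]
contact_force: [-3.0, -0.9, 13.5]
gripper_width: 1.0
[-61.19 103.23 134.62] [-3.  -0.9 13.5]
```

```bash
python3 -m crank '[[[1,0,0.1,-1,0],[1,0,0.3,-1,0],[1,0,0.45,-1,0],[1,0,0.65,-1,0],[1,0,0,0,0]]]'; python3 - <<'E'
from h import *; from plant import *
s=state();print(w2s(s["tool_pos"]).round(2),s["contact_force"].round(1))
for n in("wrist","scene"): grab(n,n+"11")
f=load("scene11");crop(f,290,130,170,160,3.7,"c11")
E
```

```text
time: 13.2
tool_pos: [0.4636, 0.1416, 0.1149]
tool_rot: [-0.518, 0.519, -0.481, 0.481]
contact_force: [-1.2, 0.4, 3.4]
gripper_width: 0.999
[-105.05  102.78  114.86] [-1.2  0.4  3.4]
```

View pics/wrist11.png

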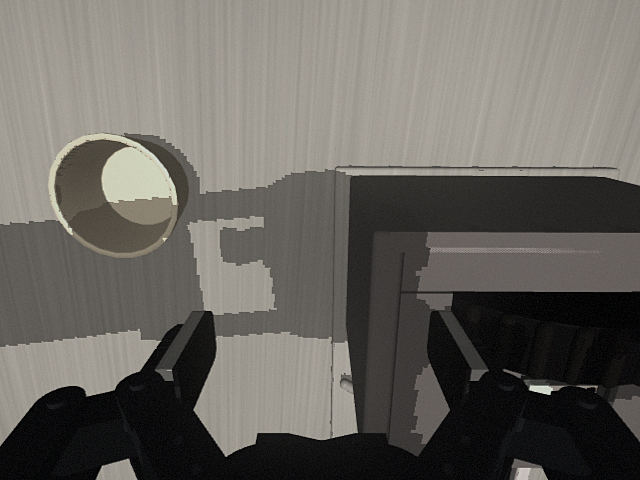

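View pics/c11.png

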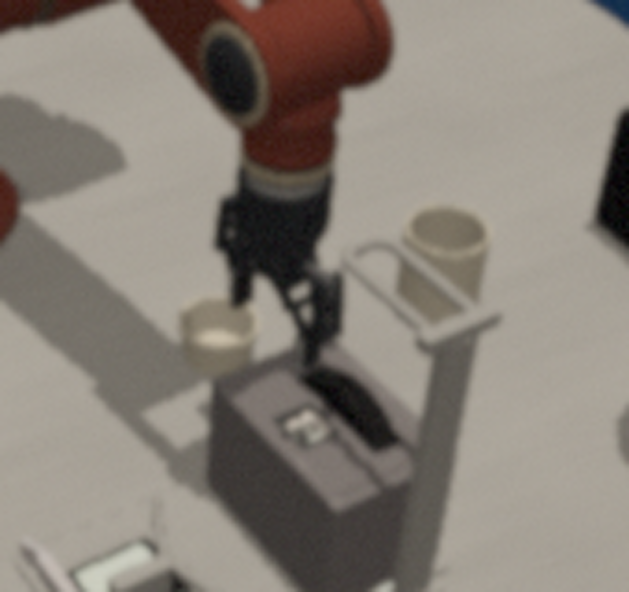

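```bash
python3 -m crank '[[[1,0,-2.9,0,0],[1,0,0,2.1,0],[1,0,0,2.1,0],[1,0,0.6,0,0],[1,0,0.5,0,0],[1,0,0,0,0]]]'; python3 -m crank '[[[1,0,0.1,-1,0],[1,0,0.3,-1,0],[1,0,0.45,-1,0],[1,0,0.5,-1,0],[1,0,0,0,0]]]'; python3 - <<'E'
from h import *; from plant import *
s=state();print(w2s(s["tool_pos"]).round(2),s["contact_force"].round(1))
grab("scene","scene12")
f=load("scene12");crop(f,340,220,60,40,8,"c12")
f=load("scene11");crop(f,340,220,60,40,8,"c11z")
a=cv2.imread("pics/c11z.png");b=cv2.imread("pics/c12.png");cv2.imwrite("pics/c12z.png",np.vstack([a,b])[:600])
E
```

```text
time: 14.05
tool_pos: [0.5075, 0.1449, 0.1353]
tool_rot: [0.519, -0.517, 0.48, -0.482]
contact_force: [-0.5, -1.5, 9.4]
gripper_width: 0.999
time: 14.68
tool_pos: [0.4648, 0.1417, 0.1184]
tool_rot: [-0.518, 0.519, -0.481, 0.48]
contact_force: [0.2, 0.1, -0.4]
gripper_width: 1.001
[-103.8   102.82  118.37] [ 0.2  0.1 -0.4]
```

View pics/c12z.png

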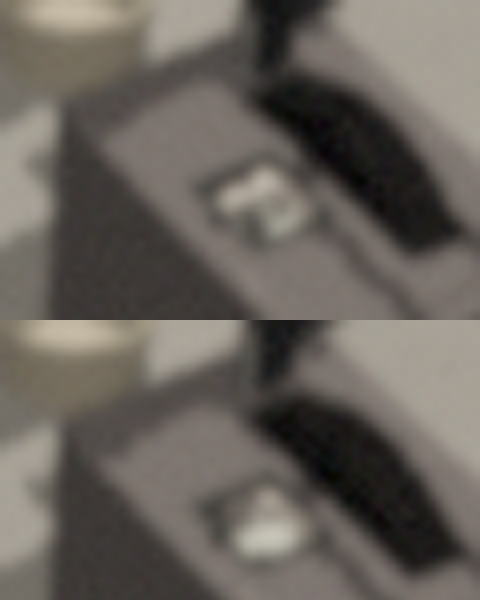

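```bash
python3 -m crank '[[[1,0,-4.5,-1,0],[1,0,-4.3,-0.6,0],[1,0,0,0,0]]]';  python3 - <<'E'
from h import *; from plant import *
s=state();print(w2s(s["tool_pos"]).round(2),s["contact_force"].round(1))
f=grab("wrist","w13");crop(f,380,200,220,160,3.5,"c13")
for x in(-17,17):
  for y in(48,80): print(x,y,proj(f,s2w((x,y,128))).round(1))
E
```

```text
time: 15.1
tool_pos: [0.4532, 0.141, 0.2129]
tool_rot: [0.521, -0.516, 0.479, -0.483]
contact_force: [-0.2, 0.4, -0.1]
gripper_width: 0.995
[-115.44  102.94  212.87] [-0.2  0.4 -0.1]
-17 48 [460.6 318.9]
-17 80 [466.7 277.2]
17 48 [509.  318.9]
17 80 [517.1 277.3]
```

View pics/c13.png

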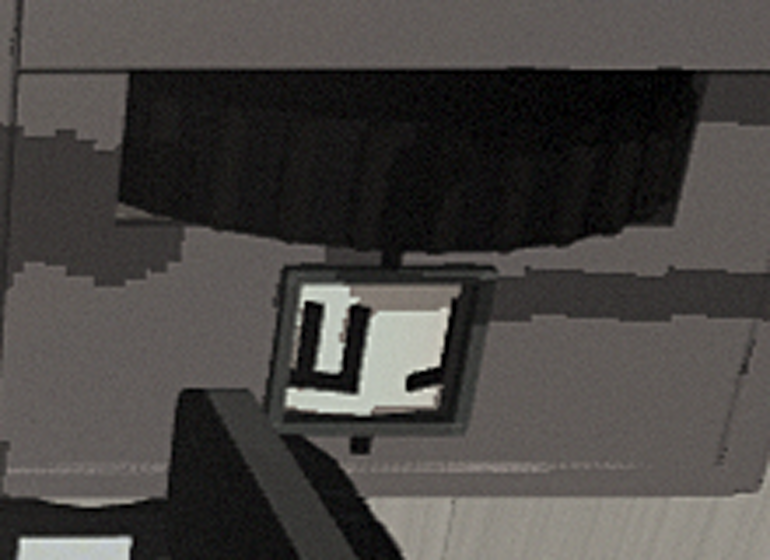

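```bash
python3 -m crank '[[[1,-0.15,4.5,0.5,0],[1,0,2.2,0.5,0],[1,0,0,2.1,0],[1,0,0,2.2,0],[1,0,0.8,0,0],[1,0,0.5,0,0],[1,0,0,0,0]]]'
```

```text
time: 16.02
tool_pos: [0.5084, 0.1463, 0.1347]
tool_rot: [0.522, -0.515, 0.478, -0.484]
contact_force: [-3.5, -3.4, 23.9]
gripper_width: 0.999
```

```bash
python3 -m crank '[[[1,0,-0.1,-1,0],[1,0,0.25,-1,0],[1,0,0.4,-1,0],[1,0,0.55,-1,0],[1,0,0,0,0]]]';python3 -m crank '[[[1,0,-2.5,0,0],[1,0,0,2.1,0],[1,0,0,2.1,0],[1,0,0.8,0,0],[1,0,0.5,0,0],[1,0,0,0,0]]]'
```

```text
time: 16.65
tool_pos: [0.462, 0.143, 0.1156]
tool_rot: [-0.518, 0.519, -0.481, 0.48]
contact_force: [0.0, 0.0, 0.8]
gripper_width: 1.002
time: 17.4
tool_pos: [0.5078, 0.1464, 0.1328]
tool_rot: [0.52, -0.516, 0.479, -0.483]
contact_force: [-1.2, -1.4, 14.6]
gripper_width: 1.0
```

```bash
python3 -m crank '[[[1,0,0.1,-1,0],[1,0,0.3,-1,0],[1,0,0.45,-1,0],[1,0,0.5,-0.6,0],[1,0,0,0,0]]]'; python3 -m crank '[[[1,0,-4.5,-1,0],[1,0,-4.3,-0.6,0],[1,0,0,0,0]]]';  python3 - <<'E'
from h import *; from plant import *
s=state();print(w2s(s["tool_pos"]).round(2),s["contact_force"].round(1))
f=grab("wrist","w14");crop(f,380,200,220,160,3.5,"c14")
E
```

```text
time: 18.02
tool_pos: [0.4686, 0.1435, 0.1148]
tool_rot: [-0.518, 0.519, -0.481, 0.481]
contact_force: [-1.8, -0.3, 2.5]
gripper_width: 1.0
time: 18.4
tool_pos: [0.455, 0.1426, 0.2068]
tool_rot: [0.52, -0.517, 0.479, -0.482]
contact_force: [0.2, 0.6, 1.8]
gripper_width: 1.0
[-113.48  104.43  206.81] [0.2 0.6 1.8]
```

View pics/c14.png

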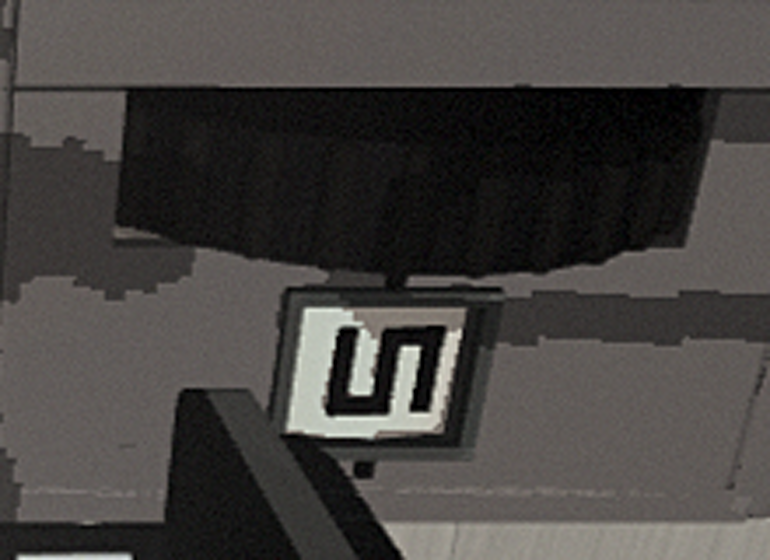

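```bash
python3 -m crank '[[[1,0,4.0,0.3,0],[1,0,2.2,0.5,0],[1,0,0,2.1,0],[1,0,0,2.2,0],[1,0,0.7,0,0],[1,0,0.3,0,0],[1,0,0,0,0]]]'
```

```text
time: 19.32
tool_pos: [0.5049, 0.146, 0.1327]
tool_rot: [0.519, -0.518, 0.48, -0.482]
contact_force: [-1.7, -1.8, 10.4]
gripper_width: 1.0
```

```bash
python3 -m crank '[[[1,0,0.1,-1,0],[1,0,0.35,-1,0],[1,0,0.45,-1,0],[1,0,0.5,-0.6,0],[1,0,0,0,0]]]'; python3 -m crank '[[[1,0,-4.5,-1,0],[1,0,-4.3,-0.6,0],[1,0,0,0,0]]]';  python3 - <<'E'
from h import *; from plant import *
s=state();print(w2s(s["tool_pos"]).round(2),s["contact_force"].round(1))
f=grab("wrist","w15");crop(f,380,200,220,160,3.5,"c15")
E
```

```text
time: 19.95
tool_pos: [0.4671, 0.1434, 0.1161]
tool_rot: [-0.518, 0.519, -0.481, 0.48]
contact_force: [0.7, 0.6, -0.4]
gripper_width: 0.998
time: 20.32
tool_pos: [0.4549, 0.1427, 0.2101]
tool_rot: [0.521, -0.516, 0.479, -0.483]
contact_force: [0.1, -0.7, -0.2]
gripper_width: 0.997
[-113.62  104.47  210.14] [ 0.1 -0.7 -0.2]
```

View pics/c15.png

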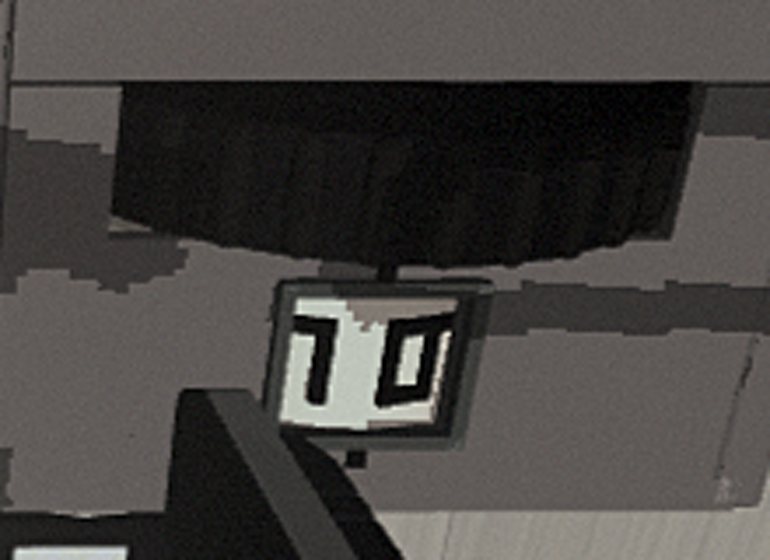

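```bash
python3 -m crank '[[[1,0,4.0,0.3,0],[1,0,2.4,0.5,0],[1,0,0,2.1,0],[1,0,0,2.2,0],[1,0,0.7,0,0],[1,0,0.3,0,0],[1,0,0,0,0]]]'; python3 -m crank '[[[1,0,0.05,-0.7,0],[1,0,0.1,-0.7,0],[1,0,0.2,-0.6,0],[1,0,0,0,0]]]'; python3 - <<'E'
from h import *; from plant import *
s=state();print(w2s(s["tool_pos"]).round(2),s["contact_force"].round(1))
f=grab("wrist","w16");crop(f,330,230,220,160,3.5,"c16")
E
```

```text
time: 21.25
tool_pos: [0.5056, 0.1461, 0.1347]
tool_rot: [0.52, -0.517, 0.479, -0.483]
contact_force: [-1.8, -2.3, 14.3]
gripper_width: 1.0
time: 21.75
tool_pos: [0.4818, 0.1444, 0.1268]
tool_rot: [-0.518, 0.519, -0.481, 0.48]
contact_force: [-2.7, 0.9, 4.6]
gripper_width: 0.999
[-86.67 104.35 126.77] [-2.7  0.9  4.6]
```

View pics/c16.png

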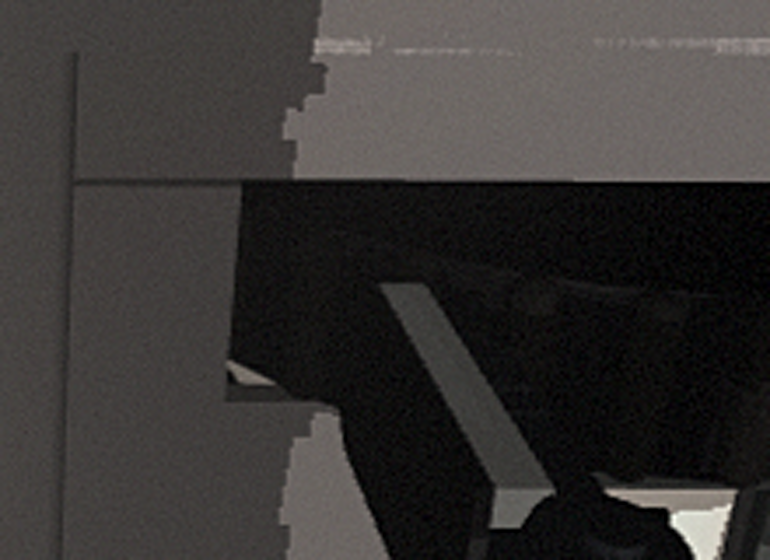

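Finger hides the window; lift straight up and back to look.

```bash
python3 -m crank '[[[1,0,-1,0,0],[1,0,-3.5,-2,0],[1,0,-3.9,-1.5,0],[1,0,0,0,0]]]';  python3 - <<'E'
from h import *; from plant import *
s=state();print(w2s(s["tool_pos"]).round(2),s["contact_force"].round(1))
f=grab("wrist","w17");crop(f,380,200,220,160,3.5,"c17")
E
```

```text
time: 22.3
tool_pos: [0.4502, 0.1424, 0.216]
tool_rot: [0.521, -0.516, 0.479, -0.482]
contact_force: [-0.7, 1.5, -0.2]
gripper_width: 1.002
[-118.31  104.54  216.02] [-0.7  1.5 -0.2]
```

View pics/c17.png

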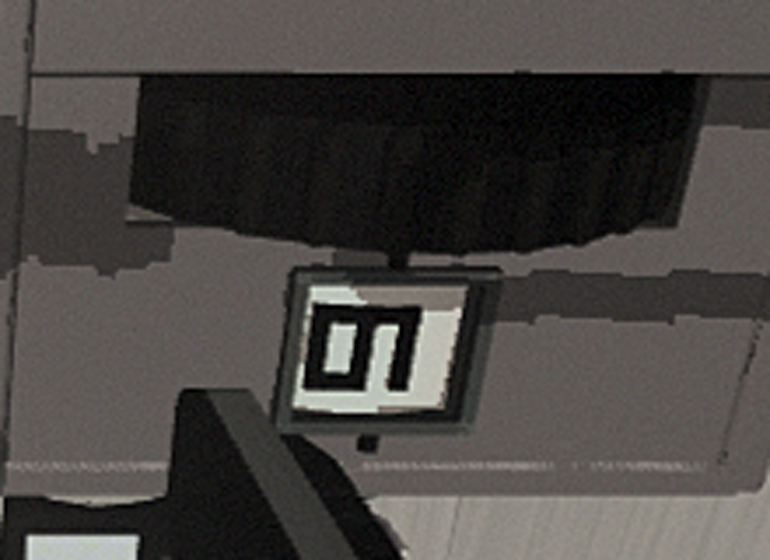

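```bash
python3 - <<'E'
from h import *
from scipy.optimize import brentq
def runs(n,row):
    f=load(n); g=cv2.cvtColor(f["frame"],cv2.COLOR_RGB2GRAY); r=g[row,455:530].astype(int)
    m=r<75; out=[];i=0
    while i<len(m):
        if m[i]:
            j=i
            while j<len(m) and m[j]: j+=1
            out.append((455+i,455+j-1)); i=j
        else: i+=1
    return f,out
def ang(f,u,v,r,x0,zc=.078):
    # ray in station frame, intersect cylinder axis y
    o,d=ray(f,u,v); o=w2s(o)/1e3; d=(w2s(d+ST["o"]))/1e3
    ox,oz=o[0]-x0,o[2]-zc
    A=d[0]**2+d[2]**2;B=ox*d[0]+oz*d[2];C=ox*ox+oz*oz-r*r
    t=(-B-np.sqrt(B*B-A*C))/A
    return -np.arctan2(ox+t*d[0],oz+t*d[2])  # + toward -x = past centre
for n,mk in(("w13",((393,258),(360,445))),("w14",((397,280),(363,468))),("w15",((388,270),(356,460))),("w17",((400,260),(367,443)))):
    f=load(n); cs=[((u+.5)/3.5-.5+380,(v+.5)/3.5-.5+200) for u,v in mk]
    xm=np.mean([w2s(plane(f,*c,.128))[0] for c in cs])/1e3
    ys=[w2s(plane(f,*c,.128))[1] for c in cs]
    row=int(np.mean([c[1] for c in cs])); 
    for rr in(row-3,row+1):
        _,o=runs(n,rr)
        print(n,"marker x",round(xm*1e3,1),np.round(ys,1),"row",rr,o)
        for r in(.044,.048): print("   r",r,[round(ang(f,(p+q)/2,rr,r,xm),3) for p,q in o])
E
```

```text
w13 marker x -0.6 [82.9 41.6] row 297 [(458, 462), (466, 470), (479, 483), (507, 517)]
   r 0.044 [np.float64(0.355), np.float64(0.236), np.float64(0.038), np.float64(-0.595)]
   r 0.048 [np.float64(0.359), np.float64(0.252), np.float64(0.075), np.float64(-0.443)]
w13 marker x -0.6 [82.9 41.6] row 301 [(457, 462), (465, 469), (478, 483), (506, 517)]
   r 0.044 [np.float64(0.354), np.float64(0.242), np.float64(0.035), np.float64(-0.604)]
   r 0.048 [np.float64(0.358), np.float64(0.257), np.float64(0.072), np.float64(-0.45)]
w14 marker x -0.6 [82.8 42. ] row 303 [(458, 463), (475, 480), (488, 492), (500, 504), (510, 520)]
   r 0.044 [np.float64(0.354), np.float64(0.104), np.float64(-0.091), np.float64(-0.308), np.float64(-0.645)]
   r 0.048 [np.float64(0.358), np.float64(0.134), np.float64(-0.039), np.float64(-0.223), np.float64(-0.475)]
w14 marker x -0.6 [82.8 42. ] row 307 [(458, 462), (474, 479), (487, 492), (499, 503), (509, 519)]
   r 0.044 [np.float64(0.352), np.float64(0.11), np.float64(-0.095), np.float64(-0.303), np.float64(-0.637)]
   r 0.048 [np.float64(0.357), np.float64(0.
[... 632 characters left out ...]
(0.186), np.float64(-0.097), np.float64(-0.269), np.float64(-0.47)]
w17 marker x -0.6 [82.7 41.8] row 297 [(460, 465), (468, 473), (481, 485), (493, 498), (510, 520)]
   r 0.044 [np.float64(0.352), np.float64(0.231), np.float64(0.038), np.float64(-0.173), np.float64(-0.644)]
   r 0.048 [np.float64(0.357), np.float64(0.248), np.float64(0.076), np.float64(-0.109), np.float64(-0.475)]
w17 marker x -0.6 [82.7 41.8] row 301 [(460, 464), (468, 472), (481, 485), (492, 497), (510, 519)]
   r 0.044 [np.float64(0.35), np.float64(0.229), np.float64(0.028), np.float64(-0.168), np.float64(-0.655)]
   r 0.048 [np.float64(0.355), np.float64(0.247), np.float64(0.066), np.float64(-0.105), np.float64(-0.482)]
```

```bash
python3 -m crank '[[[1,4,-3,0,0],[1,4.5,-4.4,0,0],[1,4,0,3,0],[1,0,0,4.4,0],[1,0,0,4.4,0],[1,0,0,0,0]]]';  python3 - <<'E'
from h import *; from plant import *
s=state();print(w2s(s["tool_pos"]).round(2),s["contact_force"].round(1))
f=grab("wrist","w18");print(w2s(np.asarray(f["pose"])[:3,3]))
u,v=proj(f,s2w((0,64,128))).astype(int);print(u,v);crop(f,max(0,u-60),max(0,v-45),120,90,6.5,"c18")
E
```

```text
time: 23.1
tool_pos: [0.5766, 0.0263, 0.2818]
tool_rot: [-0.517, 0.52, -0.483, 0.479]
contact_force: [0.6, 0.7, -0.1]
gripper_width: 0.995
[-6.0000e-02 -1.9890e+01  2.8175e+02] [ 0.6  0.7 -0.1]
[-1.20038094e-01  6.45072072e+01  4.24631079e+02]
323 107
```

View pics/w18.png

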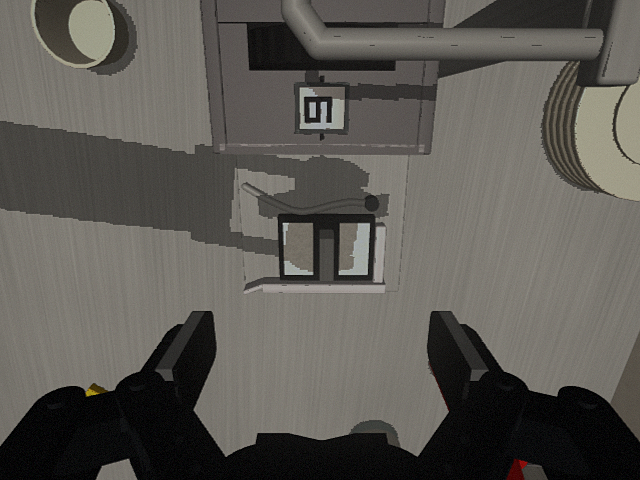

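View pics/c18.png

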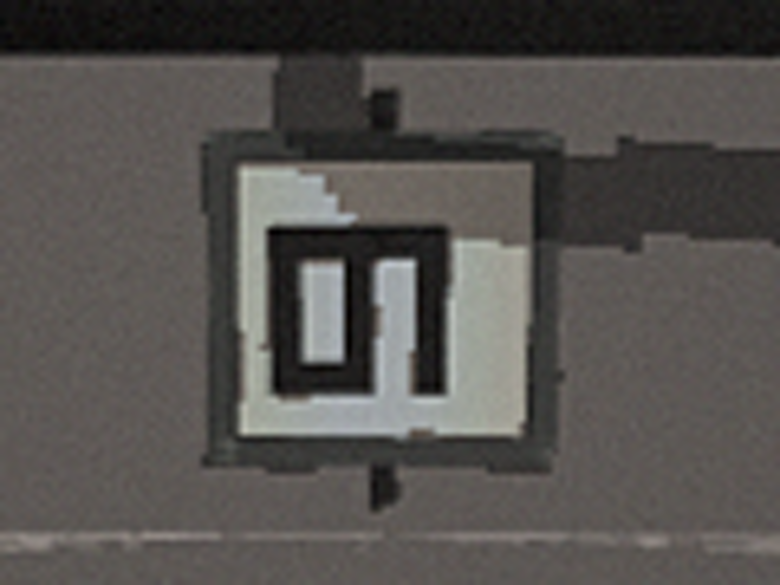

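```bash
python3 - <<'E'
from h import *
f=load("w18");crop(f,235,170,170,130,4.5,"c19")
W=np.array([w2s(plane(f,u,v,.020)) for u,v in((278,214),(376,214),(374.5,280),(279.5,280))]);print(W.round(1),W.mean(0).round(1))
E
```

```text
[[ -49.6  -49.3   20. ]
 [  59.9  -48.4   20. ]
 [  62.6 -129.7   20. ]
 [ -50.3 -130.7   20. ]] [  5.6 -89.5  20. ]
```

View pics/c19.png

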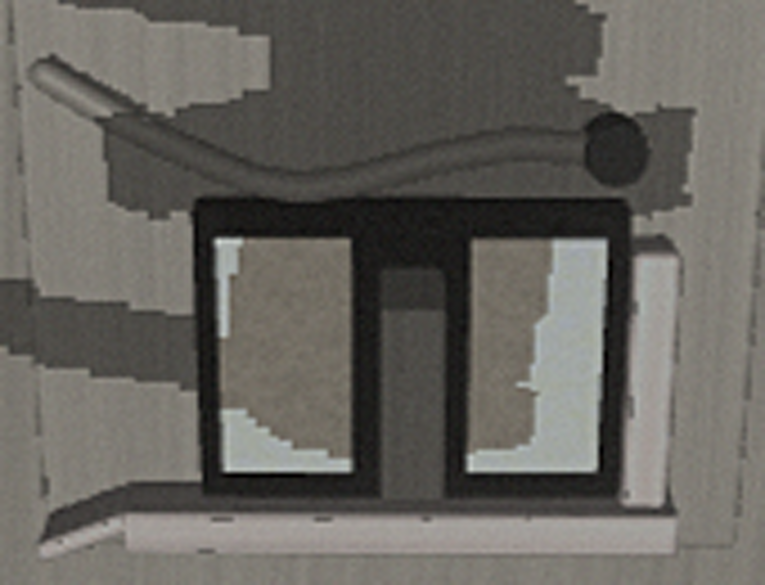

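The plate lies at about (5.6, -89.5), square on the fence and back stop, with the arm's bulge resting on its edge. I'm handing the job in.

```bash
python3 - <<'E'
from plant import *
print(job_done(), state()["time"])
E
```

```text
the job is handed in; nothing more can be done
the job is handed in; nothing more can be done
```

The order for table 6 is up and handed in. By my last checks everything is within tolerance. `job_done` gives no verdict, so I have no confirmation beyond those checks.

- **Plate:** I gripped it by its bar and slid it in along the fence past the sprung arm, pushing until the force readings showed both the back stop and the fence. The last overhead picture puts its middle at about (5.6, -89.5) mm, against (5, -90) for fully home. It lies square and flat, with the arm's bulge pressing on its edge. I did not measure the arm's angle.
- **Wheel:** The moves cannot tilt the tool, so I could not lean it as described. I kept the gripper upright in front of the rail, reached under the rail with the forward open finger, and dragged the rim in six strokes. It slipped a little on most of them.
- **Number shown:** The 6 is in the window, about 0.06 to 0.07 rad past centre (around 3.84 rad, allowed 3.62 to 3.92). Two views agreed on this.
- **Rest of the counter:** The tool is clear of everything and the wrist force was near zero. I never touched the bystanders or the yellow look-alikes, but I did not measure their positions again at the end. The job took about 23 s.

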